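# Gauge the gap of a binder's press with a steel blade

### The job

On the small binder's press, turn the clamp knob clockwise to its stop so that the sliding plate is brought up and locked; then draw the gauge blade out of its wooden block by its handle and slide it, tip down, into the gap between the two plates until it drags snugly against both, without forcing it or bottoming it on the base. Finish still holding the blade by its handle at that depth, and leave the ink jar, ink bottle and paperweight alone.

Things in the scene. Friction and masses are not known exactly. Their poses are not given: they have to be found in the camera images.
- press: Dark steel base 130 x 235 x 20 mm, bolted down. Origin on the table surface below the slot between the plates; x runs along the slot, z up; fixed plate on the +y side, sliding plate and knob on the -y side. The base's top (floor of the slot) is at z = 20 mm; it spans y = -180 to +55 mm. A wooden carriage block (70 mm in x, 82 mm high) behind the sliding plate reaches to y = -68 mm.
- mouth (a point): Middle of the top edge of the fixed plate's steel face, 100 mm above the table; axes as the press's. The face looks to -y, is upright and 80 mm long (x). With the knob at its stop the gap here is about 9 mm, and the 3 mm blade meets both plates when its tip is about 46 mm (38 to 54) below this edge; with the knob loose the gap is 8 mm wider and the blade does not drag.
- cheek: The fixed plate: steel-faced wooden cheek, 80 x 32 mm, from the base up to 100 mm. Origin 100 mm below point mouth, axes as the press's. It never moves in a run, but its y on the press differs by up to 1 mm between runs, so the snug depth must be felt. The blade drags on it only when laid flat against its face; otherwise the sprung plate alone presses the blade towards it.
- sliding_plate: Steel plate 80 mm long (x), 10 mm thick, 30 to 100 mm above the table, facing the fixed plate; its origin is no useful point. It leans back: the gap narrows by 0.13 mm per mm downward. It is sprung: yields to -y with 3 N plus 4 N per mm, so the squeeze grows 0.5 N per mm of depth past first contact. While sliding, the vertical push felt is about 1 to 2 times the squeeze.
- knob_grip (a point): Grip point of the clamp knob, on its upright axis, 78 mm above the table, at press x = 0, y = -130 mm. The knob is black: a disc 44 mm across under an upright grip bar 42 mm long (the point's x axis), 14 mm thick (point y), from 8 mm to 40 mm above the knob's underside at 50 mm height; the steel boss below is 60 mm across.
- clamp_knob (a joint): Angle of the clamp knob: grows as it is turned clockwise seen from above, 0 = fully loose, 1.3 rad = its stop, sliding plate brought up and locked. Starts at 0 to 0.2; it takes about 0.25 N m and stays where it is left. The bar points along the press's y axis at 0.65 rad.
- blade: The gauge blade, loose, about 100 g: flat steel 22 mm wide (its x), 3 mm thick (its y), 100 mm long, with a pale wooden handle 26 x 14 mm from 95 to 160 mm above the tip. Origin at the middle of the tip's edge, z up towards the handle. It starts standing tip down in the block, leaning at most about 2 degrees.
- blade_grip (a point): Middle of the blade's handle, 130 mm above the tip; axes as the blade's.
- stand: Dark wooden block 75 x 65 x 65 mm, fixed. Origin under its centre. The blade's slot in its top is 24 x 5 mm (long side along the block's x) and 55 mm deep, so the tip starts 10 mm above the table.
- ink_jar: Bystander: amber glass ink jar with black lid, 52 mm across, 55 mm high, origin under its centre.
- ink_bottle: Bystander: clear glass ink bottle with black cap, 48 mm across, 85 mm high, origin under its centre.
- paperweight: Bystander: marble paperweight 60 x 45 x 30 mm, origin under its centre.
Mind the look-alikes: they are no part of the job. What is meant by the blade is not blue, pink or red, and is the smaller of those in its own colour.

How it is judged:
By the outcome, as a careful person would: the job done as asked, in the order asked, and still so for the second after the job is handed in, while the arm keeps its last pose, push and grip.
It also fails if it takes over 58 s, if anything falls off the work surface, if the arm or the gripper's body presses on something with over 40 N, if the wrist force passes 120 N, or if a joint passes its speed limit or range.

### The arm

A 6-joint arm with a two-finger parallel gripper is mounted at the origin on the work surface. World frame = base frame: x ahead of the robot, y to its left, z up, the work surface at z = 0. Lengths are in m, angles in rad, forces in N, time in s.
With the tool pointing down it reaches from about 0.4 to 0.825 m from the base axis. Payload 7 kg.
Tool frame: the origin (TCP) lies on the centre line of the jaws, within the pads' length; the fingertips stand 22 mm ahead of it and the grasp point (between the pads) lies 3 mm ahead of it; z points along the fingers, y is the line along which they close (so a half turn about z gives the same grasp; the last joint's range is limited). The gripper opens to 88 mm and grips with 3 to 60 N. Pads are 19 mm wide; open, the fingers measure 130 mm over their backs; the gripper's body (78 mm by 193 mm) begins 47 mm behind the grasp point.
Start: joints at [1.533, 0.359, 0.012, 0, -1.224, -0.288], TCP at [0.216, 0.639, 0.249] pointing down, gripper open.
Joint ranges: [-3.07, 3.07], [-1.43, 2.12], [-1.02, 1.25], [-3.03, 1.67], [-3.05, -0], [-3.03, 3.03]. Speed limits (rad/s): [2.39, 2.39, 3.01, 3.14, 3.14, 3.14].

### API

Orientations are given as [roll, pitch, yaw] about the fixed x, y, z axes, in that order (R = Rz(yaw) Ry(pitch) Rx(roll)).
In Python, from station import monitor, viewer, order gives the robot as it stands. The module is installed in compiled form; this text tells all that it offers.
- The arm moves only by the tool servo_tool, never from a script. Its argument "targets" is a list of rows, each an object with "angular": the turn, a rotation vector about the tool's x, y, z in degrees, a list of three; "xyz": the shift along the tool's x, y, z in cm, a list of three; "claw": the finger opening in cm, from 0 to 8.76. A call has 1 to 20 rows; each row shifts and turns the commanded pose from where the row before left it, along the tool's axes as they then stand; what a row does not reach is not made up. A row lasts 1/10 s, in which the tool goes at most 50 mm and 8.59 degrees, less where a joint would pass 70% of its speed; a pose out of reach is approached as far as the arm can. A call is refused whole if a number of a shift passes 5 or a number of a turn 8.59, either way. A call with a gripper value outside its range is refused whole. The fingers move at their own pace and stop on an object; "force" is the grip in N (left out, the last holds). Time passes only in rows, so rows that do not move let the fingers close. It gives the time, the measured TCP pose, the force, the opening and the grip force at its end, in the units of the state.
- monitor.get_state(): the state, without advancing time (a new reading comes with each control period).
- viewer.grab_frame(name): name is "side" or "top"; returns a dict with "color" (400x640x3 uint8, blue, green, red), "fovy" (degrees; the focal length in pixels is half the picture's height over the tangent of half this angle, whatever the lens; pixels are square), "cx", "cy" (the principal point, pixels), "R" (3x3) and "t" (3): a world point X has camera coordinates R X + t. Camera axes: x right, y down, z forward; pixel columns grow to the right and rows downward; lengths in m; the calibration is good to about 2 mm. A picture is of the moment at which its call begins. There is no depth.
- order.job_done(): hands the job in; it is judged then, once.
The state is a dict: "t": time; "q": joint angles; "qd": joint speeds; "joint_efforts": joint torques, N m; "eef_pos": TCP position; "ee_rot": TCP orientation; "force": force on the tool from outside, world axes, zero at the start; "moment": the same for the moment, N m; "width": finger opening in m; "gripper_force": force on a finger pad.
Only numpy, scipy, OpenCV 4.12 (cv2) and the standard library are available. Lean on these libraries where they do the work, as an engineer would, in place of code of your own. Each camera call takes 0.05 s, during which the arm holds its last target. There are 200 camera calls.

## Working session

There is one attempt and no reset: what is moved stays moved. The work goes in short steps, Python scripts to look and compute and a tool call to move; the robot and the scene stay as the last step left them, time stands still between calls to the robot, and variables do not carry over. Pictures are saved under pics/ and viewed, at most 10 in all, crops included, and the job is handed in when it is done.

Besides the shell and the picture viewer there is one more tool, called after ">>>" as name([rows], argument=value, ...), one row to a line, values as JSON. servo_tool: Moves the arm, as the interface text tells. Its arguments: {"type":"object","properties":{"targets":{"type":"array"},"force":{"type":"number"}},"required":["targets"]}

```bash
mkdir -p pics
cat > h.py <<'E'
import numpy as np, cv2
from station import monitor, viewer, order
def grab(n,fn=None):
    f=viewer.grab_frame(n)
    if fn: cv2.imwrite('pics/'+fn,f['color'])
    return f
def ray(f,u,v):
    F=200/np.tan(np.radians(f['fovy'])/2)
    R=np.array(f['R']);t=np.array(f['t'])
    d=R.T@np.array([(u-f['cx'])/F,(v-f['cy'])/F,1]); return -R.T@t,d
def plane(f,u,v,z):
    c,d=ray(f,u,v); return c+d*(z-c[2])/d[2]
def tri(f,p,g,q):
    c,d=ray(f,*p);e,h=ray(g,*q)
    s=np.linalg.lstsq(np.c_[d,-h],e-c,rcond=None)[0]
    a=c+d*s[0];b=e+h*s[1];return (a+b)/2,np.linalg.norm(a-b)
def proj(f,X):
    F=200/np.tan(np.radians(f['fovy'])/2)
    p=np.array(f['R'])@X+np.array(f['t']);return f['cx']+F*p[0]/p[2],f['cy']+F*p[1]/p[2]
E
python3 - <<'E'
from h import *
for n in('top','side'):
    f=grab(n,n+'0.png');print(n,f['fovy'],f['cx'],f['cy'],np.round(-np.array(f['R']).T@f['t'],3),np.round(f['R'],2).tolist())
print(monitor.get_state())
E
```

```text
top 50.76197349088669 316.36404783880727 189.42742930508797 [ 0.45  -0.001  0.971] [[0.02, -1.0, -0.03], [-1.0, -0.02, -0.09], [0.09, 0.04, -0.99]]
side 43.386143692651736 317.02658855104426 204.48239910130948 [ 0.011 -0.685  1.197] [[0.8, -0.6, -0.0], [-0.46, -0.62, -0.64], [0.38, 0.51, -0.77]]
{'t': 0.1, 'q': array([ 1.53310784e+00,  3.59305271e-01,  1.11225020e-02, -3.01616915e-04,
       -1.22409672e+00, -2.88086297e-01]), 'qd': array([-0.00028934, -0.00041897,  0.00362204,  0.00092256,  0.00066696,
        0.00142677]), 'joint_efforts': array([-4.62521766e-04, -5.84159768e+01,  2.93751061e+01,  7.01533824e+00,
        1.01758653e-02, -5.24193570e-05]), 'eef_pos': array([0.2159329 , 0.6390881 , 0.24771188]), 'ee_rot': array([ 3.14009005e+00, -1.49562744e-04, -3.25877372e-01]), 'force': array([-0.46417408,  0.61894701,  0.21356113]), 'moment': array([ 0.01111104,  0.04587717, -0.01491298]), 'gripper_force': 0.0, 'width': 0.08733246603947695}
```

View pics/top0.png

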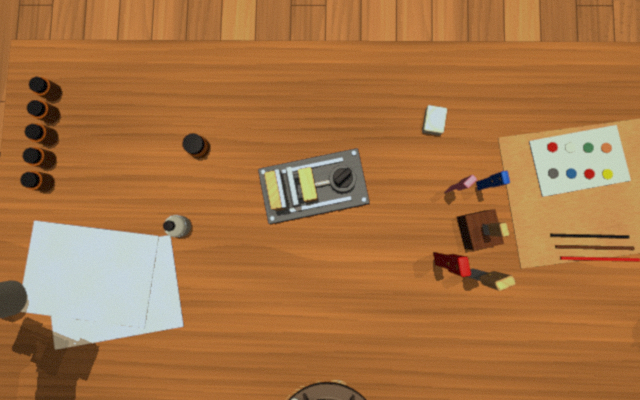

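View pics/side0.png

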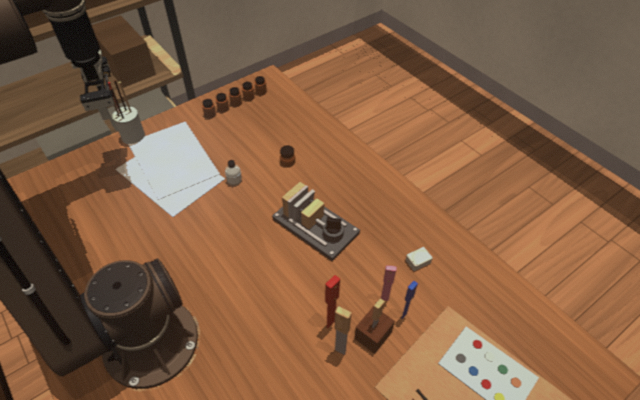

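The top view shows the press around (315,187) with its knob at (343,179) and the fixed plate on the left. The target blade stands in the dark block (482,230), with its pale handle at about (497,230). The larger pale decoy is at (500,282), and the red, pink and blue ones are nearby. In the side view the knob is at (333,227) and the block at (374,327). I'll enlarge both areas next.

Run:
```python
from h import *
t=cv2.imread('pics/top0.png');s=cv2.imread('pics/side0.png')
z=lambda im,x,y,w,h:cv2.resize(im[y:y+h,x:x+w],(400,300),interpolation=cv2.INTER_CUBIC)
a=np.vstack([np.hstack([z(t,250,140,128,96),z(t,432,170,100,75)]),np.hstack([z(s,262,172,104,78),z(s,320,280,88,66)])])
cv2.imwrite('pics/crop1.png',a)
```

```text
(no output)
```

View pics/crop1.png

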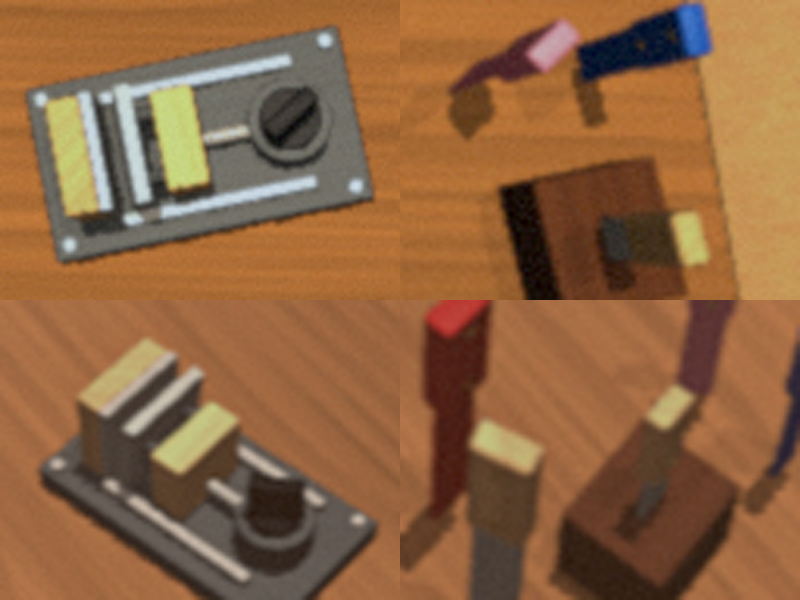

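The enlarged crops show the base's four corners clearly. The knob's bar is tilted, and the target blade's handle top is at about (504.5,229.5) in the top view. I'll compute the positions now.

Run:
```python
from h import *
f=grab('top');g=grab('side')
T=lambda u,v:(250+u/3.125,140+v/3.125); B=lambda u,v:(432+(u-400)/4,170+v/4)
S1=lambda u,v:(262+u*.26,172+(v-300)*.26); S2=lambda u,v:(320+(u-400)*.22,280+(v-300)*.22)
C=[plane(f,*T(*p),.02) for p in((28,92),(338,27),(372,198),(62,263))]
print([round(np.linalg.norm(C[i]-C[(i+1)%4]),4) for i in range(4)])
ax=(C[0]-C[1]+C[3]-C[2])[:2]; ya=ax/np.linalg.norm(ax); yaw=np.arctan2(-ya[0],ya[1]); xa=np.array([np.cos(yaw),np.sin(yaw)])
c=np.mean(C,0)[:2]; o=c+ya*.0625
print('yaw',np.degrees(yaw),'origin',o,'knob',o-.13*ya,'mouth z .1',o)
K=plane(f,*T(294,117),.09);print('knob bar top top-view',K, tri(f,T(294,117),g,S1(275,487)))
e=[plane(f,*T(*p),.09) for p in((264,140),(318,92))];d=e[0]-e[1];print('bar len',np.linalg.norm(d),'bar dir deg',np.degrees(np.arctan2(d[1],d[0])))
# faces: fixed plate steel top strip edges, sliding plate
for n,p in(('fix face right edge mid',(102,151)),('slide left edge mid',(125,145)),('slide top right',(140,145))):
    X=plane(f,*T(*p),.1)[:2]-o;print(n,X@xa,X@ya)
H=plane(f,*B(690,238),.17);print('handle top',H,tri(f,B(690,238),g,S2(671,407)))
Hc=[plane(f,*B(*p),.17) for p in((672,214),(697,211),(709,261),(683,266))]
print('handle edges',[round(np.linalg.norm(Hc[i]-Hc[(i+1)%4]),4) for i in range(4)])
d=(Hc[1]+Hc[0]-Hc[2]-Hc[3]);print('blade x dir',np.degrees(np.arctan2(d[1],d[0])))
D=[plane(f,*B(*p),.065) for p in((535,182),(655,158))];d=D[0]-D[1];print('block edge',np.linalg.norm(d),np.degrees(np.arctan2(d[1],d[0])))
print('slot entry',plane(f,*B(612,240),.065),tri(f,B(612,240),g,S2(642,508)))
print(o)
```

```text
[np.float64(0.2316), np.float64(0.1272), np.float64(0.2285), np.float64(0.1276)]
yaw 12.859504896454451 origin [0.5333192  0.10045293] knob [ 0.56225214 -0.02628651] mouth z .1 [0.5333192  0.10045293]
knob bar top top-view [ 0.55971748 -0.02654951  0.09      ] (array([ 0.560267  , -0.02685973,  0.08967102]), np.float64(0.001172762953426011))
bar len 0.04875147090571902 bar dir deg 132.75546469444637
fix face right edge mid 0.0004414195305858011 0.0006398367828466009
slide left edge mid 0.0012125030705222371 -0.015194310138332109
slide top right -0.0008540349005788693 -0.02499897072947475
handle top [ 0.45677564 -0.32411167  0.17      ] (array([ 0.45727876, -0.32503339,  0.16852032]), np.float64(0.001149194271890714))
handle edges [np.float64(0.0116), np.float64(0.0236), np.float64(0.0122), np.float64(0.0245)]
blade x dir 11.446903861646232
block edge 0.06453720193323736 102.44249733295202
slot entry [ 0.45578165 -0.32592176  0.065     ] (array([ 0.45360773, -0.32536564,  0.06265679]), np.float64(0.0051021757424065855))
[0.5333192  0.10045293]
```

>>> servo_tool([
  {"xyz": [1.7,1.6,0],"angular": [0,0,0],"claw": 5},
  {"xyz": [3.37,3.25,0],"angular": [0,0,0],"claw": 5},
  {"xyz": [3.37,3.25,0],"angular": [0,0,0],"claw": 5},
  {"xyz": [3.37,3.25,0],"angular": [0,0,0],"claw": 5},
  {"xyz": [3.37,3.25,0],"angular": [0,0,0],"claw": 5},
  {"xyz": [3.37,3.25,0],"angular": [0,0,0],"claw": 5},
  {"xyz": [3.37,3.25,0],"angular": [0,0,0],"claw": 5},
  {"xyz": [3.37,3.25,0],"angular": [0,0,0],"claw": 5},
  {"xyz": [3.37,3.25,0],"angular": [0,0,0],"claw": 5},
  {"xyz": [3.37,3.25,0],"angular": [0,0,0],"claw": 5},
  {"xyz": [3.37,3.25,0],"angular": [0,0,0],"claw": 5},
  {"xyz": [3.37,3.25,0],"angular": [0,0,0],"claw": 5},
  {"xyz": [3.37,3.25,0],"angular": [0,0,0],"claw": 5},
  {"xyz": [3.37,3.25,0],"angular": [0,0,0],"claw": 5},
  {"xyz": [3.37,3.25,0],"angular": [0,0,0],"claw": 5},
  {"xyz": [3.37,3.25,0],"angular": [0,0,0],"claw": 5},
  {"xyz": [1.7,1.65,2],"angular": [0,0,7.1],"claw": 5},
  {"xyz": [0,0,3],"angular": [0,0,7.1],"claw": 5},
  {"xyz": [0,0,3],"angular": [0,0,7.1],"claw": 5},
  {"xyz": [0,0,2],"angular": [0,0,7.1],"claw": 5},
])

```text
t: 2.2
eef_pos: [0.5597, -0.0265, 0.1463]
ee_rot: [3.14, 0.001, -0.828]
force: [-0.7, 0.0, 0.5]
width: 0.0498
gripper_force: 0.0
```

>>> servo_tool([
  {"xyz": [0.1,0,2],"angular": [0,0,0],"claw": 5},
  {"xyz": [0,0,2],"angular": [0,0,0],"claw": 5},
  {"xyz": [0,0,2],"angular": [0,0,0],"claw": 4},
  {"xyz": [0,0,0],"angular": [0,0,0],"claw": 2.5},
  {"xyz": [0,0,0],"angular": [0,0,0],"claw": 1},
  {"xyz": [0,0,0],"angular": [0,0,0],"claw": 0.8},
  {"xyz": [0,0,0],"angular": [0,0,0],"claw": 0.8},
  {"xyz": [0,0,0],"angular": [0,0,0],"claw": 0.8},
], force=30)

```text
t: 3.0
eef_pos: [0.5656, -0.0234, 0.0898]
ee_rot: [-3.132, -0.003, -0.821]
force: [10.5, 12.8, -12.3]
width: 0.014
gripper_force: 29.9
```

>>> servo_tool([
  {"xyz": [0,0,0],"angular": [0,0,0],"claw": 0.8},
  {"xyz": [0,0,0],"angular": [0,0,0],"claw": 0.8},
])

```text
t: 3.2
eef_pos: [0.5656, -0.0234, 0.0898]
ee_rot: [-3.132, -0.003, -0.82]
force: [10.9, 12.3, -12.2]
width: 0.0138
gripper_force: 29.9
```

Run:
```python
from h import *
s=monitor.get_state();print(s['eef_pos'],s['ee_rot'],s['force'],s['moment'])
t=grab('top')['color'];s=grab('side')['color']
z=lambda im,x,y,w,h:cv2.resize(im[y:y+h,x:x+w],(400,300),interpolation=cv2.INTER_CUBIC)
cv2.imwrite('pics/crop2.png',np.hstack([z(t,250,120,160,120),z(s,262,172,104,78)]))
```

```text
[ 0.56562241 -0.023375    0.08980868] [-3.13215610e+00 -2.87535192e-03 -8.20434277e-01] [ 10.88198272  12.25512418 -12.15876032] [ 4.54924538 -3.37294231  0.06004187]
```

View pics/crop2.png

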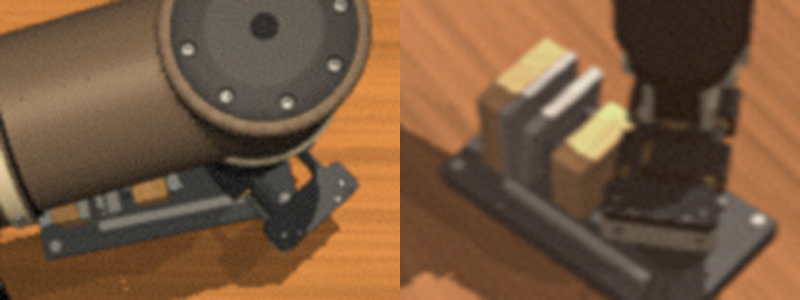

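The side crop shows the gripper straddling the knob at (660,170) in the crop. The 13.8 mm opening matches the bar's thickness, so it has gripped the bar, but slightly off centre. I'll ease the command towards the bar's centre.

>>> servo_tool([
  {"xyz": [0,-0.15,0],"angular": [0,0,0],"claw": 0.8},
  {"xyz": [0,-0.15,0],"angular": [0,0,0],"claw": 0.8},
  {"xyz": [0,0,0],"angular": [0,0,0],"claw": 0.8},
])

```text
t: 3.6
eef_pos: [0.5658, -0.0231, 0.0897]
ee_rot: [-3.137, -0.002, -0.821]
force: [5.4, 4.4, -5.0]
width: 0.0135
gripper_force: 29.9
```

>>> servo_tool([
  {"xyz": [0,-0.2,0],"angular": [0,0,0],"claw": 0.8},
  {"xyz": [0,0,0],"angular": [0,0,7],"claw": 0.8},
  {"xyz": [0,0,0],"angular": [0,0,7],"claw": 0.8},
  {"xyz": [0,0,0],"angular": [0,0,7],"claw": 0.8},
  {"xyz": [0,0,0],"angular": [0,0,7],"claw": 0.8},
  {"xyz": [0,0,0],"angular": [0,0,7],"claw": 0.8},
  {"xyz": [0,0,0],"angular": [0,0,0],"claw": 0.8},
])

```text
t: 4.3
eef_pos: [0.5658, -0.023, 0.0897]
ee_rot: [-3.14, 0.0, -1.434]
force: [0.2, 1.1, 1.6]
width: 0.014
gripper_force: 30.0
```

Run:
```python
from h import *
s=monitor.get_state();print(s['eef_pos'],s['ee_rot'],s['force'],s['moment'])
```

```text
[ 0.5657869  -0.02304687  0.08967479] [-3.13974368e+00  5.99800558e-05 -1.43394498e+00] [0.21140836 1.06444439 1.6476372 ] [ 0.422061   -0.08654905 -0.22855935]
```

>>> servo_tool([
  {"xyz": [0,0,0],"angular": [0,0,7],"claw": 0.8},
  {"xyz": [0,0,0],"angular": [0,0,7],"claw": 0.8},
  {"xyz": [0,0,0],"angular": [0,0,7],"claw": 0.8},
  {"xyz": [0,0,0],"angular": [0,0,7],"claw": 0.8},
  {"xyz": [0,0,0],"angular": [0,0,5],"claw": 0.8},
  {"xyz": [0,0,0],"angular": [0,0,2],"claw": 0.8},
  {"xyz": [0,0,0],"angular": [0,0,0],"claw": 0.8},
])

```text
t: 5.0
eef_pos: [0.5657, -0.023, 0.0896]
ee_rot: [-3.14, 0.001, -2.039]
force: [-0.9, 1.3, 5.7]
width: 0.0141
gripper_force: 30.5
```

Run:
```python
from h import *
s=monitor.get_state();print(s['eef_pos'],np.degrees(s['ee_rot']),s['force'],s['moment'])
```

```text
[ 0.56567978 -0.02296953  0.08963226] [-1.79923338e+02  4.82998856e-02 -1.16840560e+02] [-0.86659174  1.30765759  5.74825898] [0.79205443 0.22700013 0.62051373]
```

>>> servo_tool([
  {"xyz": [0,0,0],"angular": [0,0,2],"claw": 0.8},
  {"xyz": [0,0,0],"angular": [0,0,2],"claw": 0.8},
  {"xyz": [0,0,0],"angular": [0,0,0],"claw": 0.8},
])

```text
t: 5.3
eef_pos: [0.5656, -0.0232, 0.0896]
ee_rot: [-3.14, 0.0, -2.108]
force: [-1.0, 0.6, 5.3]
width: 0.0151
gripper_force: 33.1
```

Run:
```python
from h import *
s=monitor.get_state();print(s['eef_pos'],np.degrees(s['ee_rot']),s['force'],s['moment'])
```

```text
[ 0.56563679 -0.02316715  0.08964911] [-1.79923627e+02  2.44150042e-02 -1.20805614e+02] [-0.9623495   0.62475688  5.31054987] [0.47091214 0.32582224 0.92679148]
```

>>> servo_tool([
  {"xyz": [0,0,0],"angular": [0,0,-2],"claw": 2},
  {"xyz": [0,0,0],"angular": [0,0,0],"claw": 4},
  {"xyz": [0,0,-1],"angular": [0,0,0],"claw": 4.5},
  {"xyz": [0,0,-3],"angular": [0,0,0],"claw": 4.5},
  {"xyz": [0,0,-4],"angular": [0,0,8],"claw": 4.5},
  {"xyz": [0,0,-4],"angular": [0,0,8],"claw": 4.5},
  {"xyz": [0,0,-4],"angular": [0,0,8],"claw": 4.5},
  {"xyz": [0,0,-4],"angular": [0,0,8],"claw": 4.5},
  {"xyz": [0,0,0],"angular": [0,0,8],"claw": 4.5},
  {"xyz": [0,0,0],"angular": [0,0,8],"claw": 4.5},
])

```text
t: 6.3
eef_pos: [0.5653, -0.0232, 0.2911]
ee_rot: [3.141, 0.004, -2.921]
force: [0.5, 0.1, -0.0]
width: 0.0449
gripper_force: 0.0
```

Run:
```python
from h import *
s=monitor.get_state();print(s['eef_pos'],np.degrees(s['ee_rot']),s['force'])
f=grab('top','top3.png');g=grab('side','side3.png')
def blobs(im,box):
    x,y,w,h=box;hs=cv2.cvtColor(im[y:y+h,x:x+w],cv2.COLOR_BGR2HSV)
    m=cv2.inRange(hs,(20,70,150),(35,255,255));
    n,l,st,c=cv2.connectedComponentsWithStats(m)
    return [(st[i,4],st[i,:4]+[x,y,0,0],c[i]+[x,y]) for i in range(1,n) if st[i,4]>8]
for r in blobs(f['color'],(470,215,50,85)):print('top',r)
for r in blobs(g['color'],(325,285,80,60)):print('side',r)
z=lambda im,x,y,w,h:cv2.resize(im[y:y+h,x:x+w],(400,300),interpolation=cv2.INTER_CUBIC)
t=f['color'];s=g['color']
cv2.imwrite('pics/crop3.png',np.vstack([np.hstack([z(t,250,130,128,96),z(t,470,205,60,45)]),np.hstack([z(s,262,172,104,78),z(s,350,290,60,45)])]))
```

```text
[ 0.56533206 -0.02319554  0.29112566] [ 179.98378153    0.206606   -167.38070877] [ 0.54218576  0.06529204 -0.04419151]
top (np.int32(108), array([513, 215,   7,  25]), array([517.01851852, 225.78703704]))
top (np.int32(90), array([502, 222,   9,  14]), array([506.14444444, 228.33333333]))
side (np.int32(92), array([364, 291,  20,  19]), array([373.57608696, 300.61956522]))
side (np.int32(38), array([377, 300,   8,   8]), array([380.34210526, 303.65789474]))
```

View pics/crop3.png

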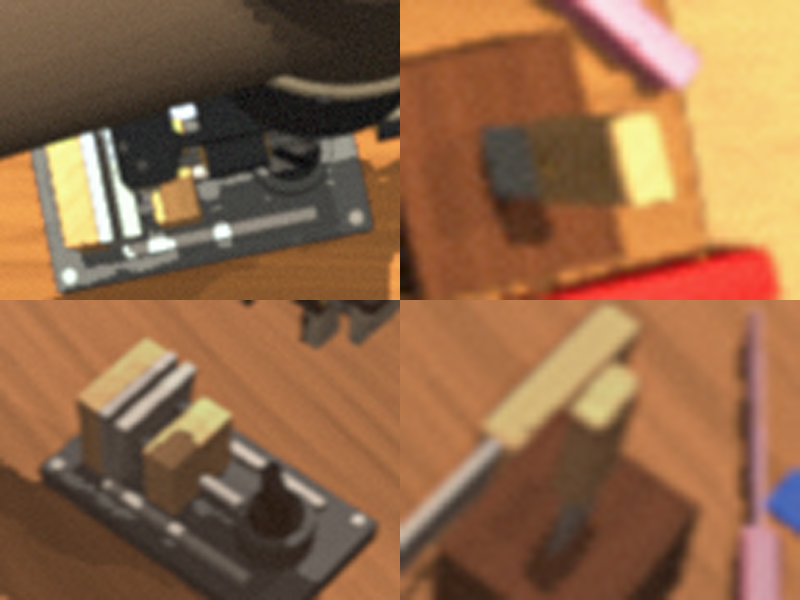

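The knob's bar has swung round and the gap has closed. The free-standing decoys have toppled by themselves, and now lie around the block. I need a wider look before grasping.

Run:
```python
from h import *
t=cv2.imread('pics/top3.png');s=cv2.imread('pics/side3.png')
z=lambda im,x,y,w,h:cv2.resize(im[y:y+h,x:x+w],(400,500),interpolation=cv2.INTER_CUBIC)
cv2.imwrite('pics/crop4.png',np.hstack([z(t,430,160,120,150),z(s,310,250,120,150)]))
```

```text
(no output)
```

View pics/crop4.png

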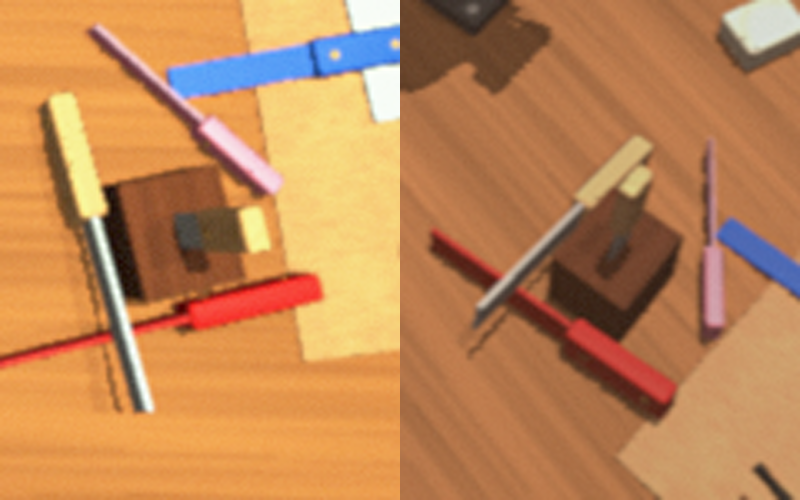

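The top view shows the target blade still upright in the block, with its handle top at (506,228.5). All four decoys lie flat on the table, clear of the grasp height. In the side view the handle top is at (381,304).

Run:
```python
from h import *
f=grab('top');g=grab('side')
P=lambda u,v:(470+(u-400)/6.667-.4,205+v/6.667-.4);Q=lambda u,v:(350+(u-400)/6.667-.4,290+(v-300)/6.667-.4)
print(plane(f,*P(643,159),.17),plane(g,*Q(607,395),.17),tri(f,P(643,159),g,Q(607,395)))
q=[plane(f,*P(*p),.17) for p in((615,115),(658,113),(672,203),(628,205))]
print([round(np.linalg.norm(q[i]-q[(i+1)%4]),4) for i in range(4)]);d=q[0]+q[1]-q[2]-q[3];print(np.degrees(np.arctan2(d[1],d[0])))
print('slot',plane(f,*P(510,165),.065),plane(g,*Q(567,528),.065))
# knob check at z .09 and mouth
T=lambda u,v:(250+u/3.125-.4,130+v/3.125-.4);S=lambda u,v:(262+u/3.846-.4,172+(v-300)/3.846-.4)
for n,p in(('fixed face edge ends',((100,130),(113,240))),('slide left edge ends',((112,130),(124,238)))):
    print(n,[plane(f,*T(*x),.1) for x in p])
for n,p in(('side fixed face edge ends',((105,414),(178,353))),('side slide near edge',((120,424),(184,364)))):
    print(n,[plane(g,*S(*x),.1) for x in p])
```

```text
[ 0.45878565 -0.32699838  0.17      ] [ 0.45852172 -0.32778726  0.17      ] (array([ 0.45886164, -0.32742697,  0.16905466]), np.float64(0.0001537039555865747))
[np.float64(0.0119), np.float64(0.0252), np.float64(0.0121), np.float64(0.0252)]
7.230902209488947
slot [ 0.45719786 -0.32823655  0.065     ] [ 0.45648743 -0.32317788  0.065     ]
fixed face edge ends [array([0.56953189, 0.10435743, 0.1       ]), array([0.49605306, 0.09363559, 0.1       ])]
slide left edge ends [array([0.56965645, 0.09630284, 0.1       ]), array([0.49751492, 0.08635116, 0.1       ])]
side fixed face edge ends [array([0.49749284, 0.09799163, 0.1       ]), array([0.57637183, 0.11413642, 0.1       ])]
side slide near edge [array([0.50080485, 0.08345095, 0.1       ]), array([0.57339522, 0.10242823, 0.1       ])]
```

>>> servo_tool([
  {"xyz": [1.2,-2,0],"angular": [0,0,0],"claw": 5},
  {"xyz": [2.4,-3.9,0],"angular": [0,0,0],"claw": 5},
  {"xyz": [2.4,-3.9,0],"angular": [0,0,0],"claw": 5},
  {"xyz": [2.4,-3.9,0],"angular": [0,0,0],"claw": 5},
  {"xyz": [2.4,-3.9,0],"angular": [0,0,0],"claw": 5},
  {"xyz": [2.4,-3.9,0],"angular": [0,0,0],"claw": 5},
  {"xyz": [2.4,-3.9,0],"angular": [0,0,0],"claw": 5},
  {"xyz": [1.4,-1.9,3],"angular": [0,0,0],"claw": 5},
  {"xyz": [0,0,4],"angular": [0,0,0],"claw": 5},
  {"xyz": [0,0,2],"angular": [0,0,0],"claw": 5},
  {"xyz": [0,0,0],"angular": [0,0,0],"claw": 5},
])

```text
t: 7.6
eef_pos: [0.4583, -0.3269, 0.1952]
ee_rot: [3.138, -0.005, -2.914]
force: [-0.2, 0.5, 0.7]
width: 0.0503
gripper_force: 0.0
```

Run:
```python
from h import *
s=monitor.get_state();print(s['eef_pos'],np.degrees(s['ee_rot']),s['force'],s['moment'])
s=grab('side')['color']
cv2.imwrite('pics/crop5.png',cv2.resize(s[240:360,320:440],(600,600),interpolation=cv2.INTER_CUBIC))
```

```text
[ 0.45829702 -0.32689835  0.19524837] [ 179.78483462   -0.31245136 -166.94872508] [-0.19507844  0.49035673  0.68621091] [ 0.05093783 -0.10945345  0.00856772]
```

View pics/crop5.png

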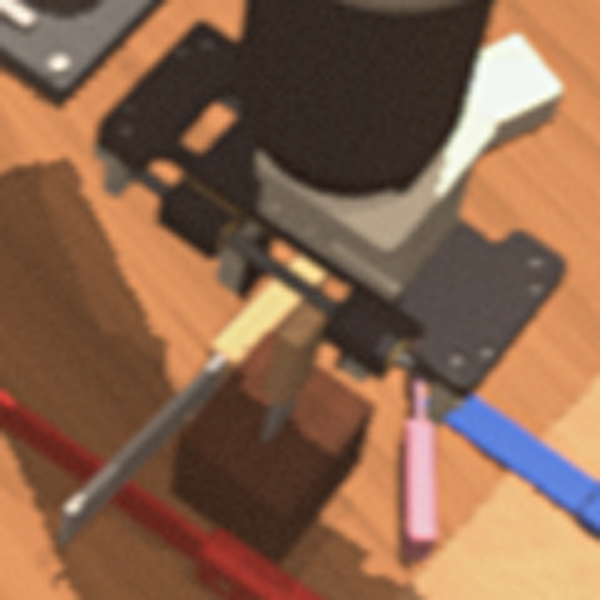

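The handle at (300,300) is midway between the two fingers, at (235,255) and (355,360). I'll descend and close.

>>> servo_tool([
  {"xyz": [0,0,2],"angular": [0,0,0],"claw": 5},
  {"xyz": [0,0,2],"angular": [0,0,0],"claw": 5},
  {"xyz": [0,0,1.1],"angular": [0,0,0],"claw": 4},
  {"xyz": [0,0,0],"angular": [0,0,0],"claw": 2.5},
  {"xyz": [0,0,0],"angular": [0,0,0],"claw": 1.5},
  {"xyz": [0,0,0],"angular": [0,0,0],"claw": 0.8},
  {"xyz": [0,0,0],"angular": [0,0,0],"claw": 0.8},
  {"xyz": [0,0,0],"angular": [0,0,0],"claw": 0.8},
], force=35)

```text
t: 8.45
eef_pos: [0.4606, -0.3264, 0.1485]
ee_rot: [3.141, 0.001, -2.916]
force: [-0.8, 8.7, 7.6]
width: 0.0148
gripper_force: 34.9
```

Run:
```python
from h import *
s=monitor.get_state();print(s['eef_pos'],np.degrees(s['ee_rot']),s['force'],s['moment'],s['width'])
```

```text
[ 0.4606114  -0.32643426  0.14854276] [ 1.79940292e+02  5.76440461e-02 -1.67079778e+02] [-0.83439545  8.70957953  7.58414732] [4.13942033 0.26132771 0.04867571] 0.01478951124140942
```

>>> servo_tool([
  {"xyz": [0,0.15,0],"angular": [0,0,0],"claw": 0.8},
  {"xyz": [0,0.15,0],"angular": [0,0,0],"claw": 0.8},
  {"xyz": [0,0,0],"angular": [0,0,0],"claw": 0.8},
])

```text
t: 8.75
eef_pos: [0.4602, -0.3242, 0.1485]
ee_rot: [-3.141, 0.001, -2.915]
force: [0.3, 3.9, 6.4]
width: 0.0139
gripper_force: 35.0
```

Run:
```python
from h import *
s=monitor.get_state();print(s['eef_pos'],np.degrees(s['ee_rot']),s['force'],s['moment'],s['width'])
```

```text
[ 0.46024485 -0.32424745  0.14846161] [-1.79965558e+02  6.48697445e-02 -1.67040267e+02] [0.25130172 3.87666727 6.35491734] [1.82453503 0.09468267 0.05920268] 0.013885917736822677
```

>>> servo_tool([
  {"xyz": [0,0.1,-0.3],"angular": [0,0,0],"claw": 0.8},
  {"xyz": [0,0,-1],"angular": [0,0,0],"claw": 0.8},
  {"xyz": [0,0,-1.5],"angular": [0,0,0],"claw": 0.8},
  {"xyz": [0,0,-1.5],"angular": [0,0,0],"claw": 0.8},
  {"xyz": [0,0,-1.5],"angular": [0,0,0],"claw": 0.8},
  {"xyz": [0,0,-2],"angular": [0,0,0],"claw": 0.8},
  {"xyz": [0,0,-3],"angular": [0,0,0],"claw": 0.8},
  {"xyz": [0,0,-3],"angular": [0,0,0],"claw": 0.8},
  {"xyz": [0,0,0],"angular": [0,0,0],"claw": 0.8},
  {"xyz": [0,0,0],"angular": [0,0,0],"claw": 0.8},
])

```text
t: 9.75
eef_pos: [0.4596, -0.3235, 0.2865]
ee_rot: [-3.141, 0.002, -2.916]
force: [0.3, 0.8, -2.2]
width: 0.0135
gripper_force: 35.0
```

Run:
```python
from h import *
s=monitor.get_state();print(s['eef_pos'],np.degrees(s['ee_rot']),s['force'],s['moment'],s['width'])
f=grab('side');g=grab('top');p=s['eef_pos']
u,v=map(int,proj(f,p+[0,0,-.08]));a,b=map(int,proj(g,p+[0,0,-.08]));print(u,v,a,b)
z=lambda im,x,y:cv2.resize(im[max(0,y-50):y+50,x-40:x+40],(400,500),interpolation=cv2.INTER_CUBIC)
cv2.imwrite('pics/crop6.png',np.hstack([z(f['color'],u,v),z(g['color'],a,b)]))
```

```text
[ 0.45964651 -0.32353419  0.28654242] [-1.79958552e+02  8.80730716e-02 -1.67082598e+02] [ 0.34275294  0.75852445 -2.22846857] [ 0.1215186 -0.0236736 -0.0271672] 0.013456143727572494
381 294 512 227
```

View pics/crop6.png

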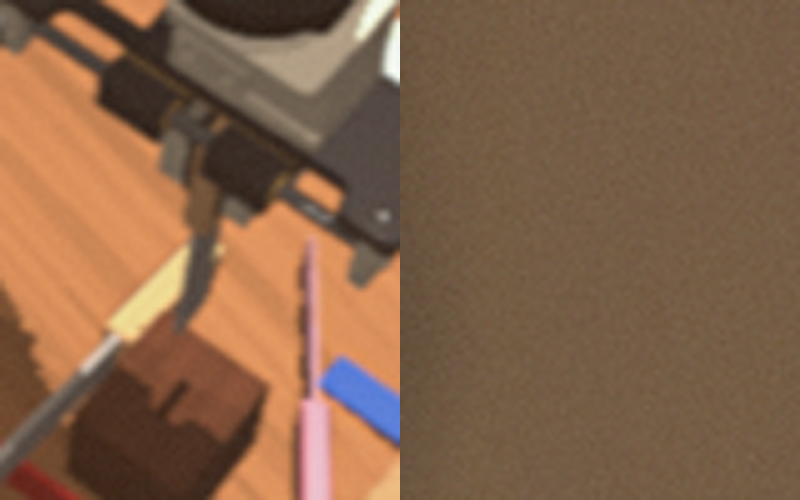

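The blade is out of the block and gripped. Its tip edge shows around crop (193,312), and the slot below is empty. Next I'll check its lean and work out the transfer.

Run:
```python
from h import *
f=grab('side');s=monitor.get_state();p=s['eef_pos'];y=s['ee_rot'][2]
x=np.array([np.cos(y),np.sin(y)]);yt=np.array([np.sin(y),-np.cos(y)])
for z in(.145,.148):
    t=p-[0,0,p[2]-z];print('exp mid',proj(f,t),'corners',proj(f,t+np.r_[x*.011,0]),proj(f,t-np.r_[x*.011,0]))
X=plane(f,341+180/5-.4,244+328/5-.4,.148);d=(X-p)[:2];print('tip corner off tool x,y',d@x,d@yt)
for yaw in(11.5,12.2,12.9):
    a=np.radians(yaw);m=np.array([.5657,-.0231])+.13*np.array([-np.sin(a),np.cos(a)]);d=m-p[:2];print(yaw,m,'move tool x,y',d@x,d@yt)
```

```text
exp mid (np.float64(378.4654564992937), np.float64(307.54983789432276)) corners (np.float64(375.6800702760868), np.float64(310.8374815965468)) (np.float64(381.2254066806004), np.float64(304.2922168303474))
exp mid (np.float64(378.58509430350375), np.float64(306.9291866241356)) corners (np.float64(375.79470063420274), np.float64(310.22052700762447)) (np.float64(381.34995580492836), np.float64(303.6679620827711))
tip corner off tool x,y 0.007689040191459656 0.00010580404540667695
11.5 [0.53978217 0.10429021] move tool x,y -0.1743285039759043 0.3986242932842122
12.2 [0.53822778 0.10396407] move tool x,y -0.17274054227547644 0.3986540105299938
12.9 [0.53667748 0.10361896] move tool x,y -0.1711523360295529 0.3986643254285467
```

>>> servo_tool([
  {"xyz": [-0.8,1.7,0],"angular": [0,0,0],"claw": 0.8},
  {"xyz": [-1.56,3.6,0],"angular": [0,0,0],"claw": 0.8},
  {"xyz": [-1.56,3.6,0],"angular": [0,0,0],"claw": 0.8},
  {"xyz": [-1.56,3.6,0],"angular": [0,0,0],"claw": 0.8},
  {"xyz": [-1.56,3.6,0],"angular": [0,0,0],"claw": 0.8},
  {"xyz": [-1.56,3.6,0],"angular": [0,0,0],"claw": 0.8},
  {"xyz": [-1.56,3.6,0],"angular": [0,0,0],"claw": 0.8},
  {"xyz": [-1.56,3.6,0],"angular": [0,0,0],"claw": 0.8},
  {"xyz": [-1.56,3.6,0],"angular": [0,0,0],"claw": 0.8},
  {"xyz": [-1.56,3.6,0],"angular": [0,0,0],"claw": 0.8},
  {"xyz": [-1.56,3.6,0],"angular": [0,0,0],"claw": 0.8},
  {"xyz": [-0.8,1.7,0],"angular": [0,0,0],"claw": 0.8},
  {"xyz": [0,0,1.5],"angular": [0,0,0],"claw": 0.8},
  {"xyz": [0,0,1.5],"angular": [0,0,0],"claw": 0.8},
  {"xyz": [0,0,0],"angular": [0,0,0],"claw": 0.8},
  {"xyz": [0,0,0],"angular": [0,0,0],"claw": 0.8},
  {"xyz": [0,0,0],"angular": [0,0,0],"claw": 0.8},
])

```text
t: 11.6
eef_pos: [0.5395, 0.0989, 0.2563]
ee_rot: [-3.141, 0.001, -2.916]
force: [-0.6, -0.0, -0.7]
width: 0.0141
gripper_force: 35.0
```

```bash
cat >> h.py <<'E'
def rep(yaw=12.9):
    s=monitor.get_state();a=np.radians(yaw);ya=np.array([-np.sin(a),np.cos(a)]);xa=np.array([ya[1],-ya[0]])
    m=np.array([.5657,-.0231])+.13*ya;d=s['eef_pos'][:2]-m
    print('t',s['t'],'press x,y mm',(1e3*np.array([d@xa,d@ya])).round(2),'tip z',round(1e3*(s['eef_pos'][2]-.1385),2),'rot',np.degrees(s['ee_rot']).round(2),
     'Fx,Fy,Fz',np.round([s['force'][:2]@xa,s['force'][:2]@ya,s['force'][2]],2),'M',np.round(s['moment'],2),'w',round(s['width'],4))
E
python3 - <<'E'
from h import *
rep()
f=grab('side','side7.png')
cv2.imwrite('pics/crop7.png',cv2.resize(f['color'][160:240,262:362],(750,600),interpolation=cv2.INTER_CUBIC))
E
```

```text
t 11.6 press x,y mm [ 1.64 -5.26] tip z 117.75 rot [-1.7999e+02  4.0000e-02 -1.6708e+02] Fx,Fy,Fz [-0.6   0.13 -0.66] M [ 0.06 -0.14 -0.02] w 0.0141
```

View pics/crop7.png

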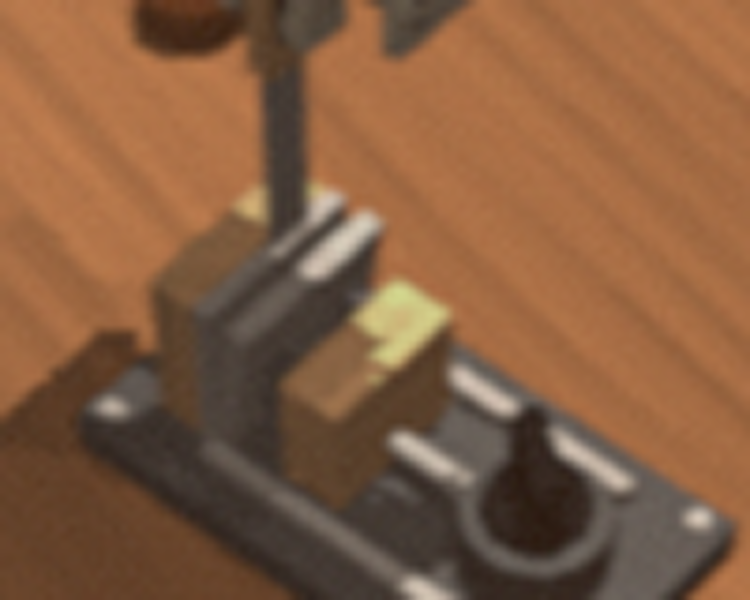

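The tip is just above the press, at about crop (287,240). The gap lies between the two bright plate edges, at (315,230) and (340,245). I'll check numerically where the tip would land in it.

Run:
```python
from h import *
f=grab('side');s=monitor.get_state();p=s['eef_pos'];y=s['ee_rot'][2];x=np.r_[np.cos(y),np.sin(y),0]*.011;ya=np.r_[np.sin(y),-np.cos(y),0]
cr=lambda q:((q[0]-262+.4)*7.5,(q[1]-160+.4)*7.5)
for z in(.118,.1):
    t=p*[1,1,0]+[0,0,z];print(z,[np.round(cr(proj(f,t+k)),0) for k in(x,0*x,-x)])
t=p*[1,1,0]+[0,0,.1]
for k in(5.3,0,-3.7):print('face y',k-5.3,[np.round(cr(proj(f,t+ya*k/1e3+e*x)),0) for e in(3,0,-3)])
```

```text
0.118 [array([273., 246.]), array([292., 229.]), array([311., 213.])]
0.1 [array([274., 277.]), array([293., 260.]), array([312., 244.])]
face y 0.0 [array([225., 304.]), array([283., 254.]), array([339., 204.])]
face y -5.3 [array([236., 311.]), array([293., 260.]), array([349., 211.])]
face y -9.0 [array([243., 316.]), array([300., 265.]), array([356., 216.])]
```

>>> servo_tool([
  {"xyz": [0,0,0.8],"angular": [0,0,0],"claw": 0.8},
  {"xyz": [0,0,0.8],"angular": [0,0,0],"claw": 0.8},
  {"xyz": [0,0,0.5],"angular": [0,0,0],"claw": 0.8},
  {"xyz": [0,0,0.5],"angular": [0,0,0],"claw": 0.8},
  {"xyz": [0,0,0],"angular": [0,0,0],"claw": 0.8},
])

```text
t: 12.2
eef_pos: [0.5386, 0.0989, 0.2285]
ee_rot: [-3.141, -0.002, -2.916]
force: [-0.5, -1.8, -1.3]
width: 0.0136
gripper_force: 35.0
```

```bash
python3 -c "from h import *;rep()"
```

```text
t 12.2 press x,y mm [ 0.85 -5.01] tip z 90.03 rot [-1.7998e+02 -9.0000e-02 -1.6707e+02] Fx,Fy,Fz [-0.94 -1.66 -1.32] M [ 0.04 -0.11 -0.02] w 0.0136
```

>>> servo_tool([
  {"xyz": [0,0.15,0],"angular": [0,0,0],"claw": 0.8},
  {"xyz": [0,0.15,0],"angular": [0,0,0],"claw": 0.8},
  {"xyz": [0,0,0],"angular": [0,0,0],"claw": 0.8},
  {"xyz": [0,0,0],"angular": [0,0,0],"claw": 0.8},
])

```text
t: 12.6
eef_pos: [0.5385, 0.1022, 0.2298]
ee_rot: [3.141, 0.0, -2.916]
force: [-0.1, 0.2, -0.6]
width: 0.0141
gripper_force: 35.0
```

```bash
python3 -c "from h import *;rep()"
```

```text
t 12.6 press x,y mm [ 1.42 -1.8 ] tip z 91.3 rot [ 1.7999e+02  3.0000e-02 -1.6705e+02] Fx,Fy,Fz [-0.02  0.21 -0.6 ] M [ 0.03 -0.15  0.02] w 0.0141
```

>>> servo_tool([
  {"xyz": [0,0.1,0],"angular": [0,0,0],"claw": 0.8},
  {"xyz": [0,0.1,0],"angular": [0,0,0],"claw": 0.8},
  {"xyz": [0,0,0],"angular": [0,0,0],"claw": 0.8},
  {"xyz": [0,0,0],"angular": [0,0,0],"claw": 0.8},
])

```text
t: 13.0
eef_pos: [0.5381, 0.1033, 0.2297]
ee_rot: [-3.14, -0.0, -2.916]
force: [2.9, -4.8, -1.7]
width: 0.0136
gripper_force: 35.0
```

```bash
python3 -c "from h import *;rep()"
```

```text
t 13.0 press x,y mm [ 1.31 -0.6 ] tip z 91.24 rot [-179.93   -0.   -167.07] Fx,Fy,Fz [ 1.74 -5.32 -1.66] M [-2.46 -1.09 -0.03] w 0.0136
```

>>> servo_tool([
  {"xyz": [0,-0.1,0],"angular": [0,0,0],"claw": 0.8},
  {"xyz": [0,0,0.5],"angular": [0,0,0],"claw": 0.8},
  {"xyz": [0,0,0.5],"angular": [0,0,0],"claw": 0.8},
  {"xyz": [0,0,0.5],"angular": [0,0,0],"claw": 0.8},
  {"xyz": [0,0,0.5],"angular": [0,0,0],"claw": 0.8},
  {"xyz": [0,0,0],"angular": [0,0,0],"claw": 0.8},
  {"xyz": [0,0,0],"angular": [0,0,0],"claw": 0.8},
])

```text
t: 13.7
eef_pos: [0.5377, 0.1029, 0.2088]
ee_rot: [-3.141, -0.002, -2.916]
force: [1.2, -2.6, -2.6]
width: 0.0139
gripper_force: 35.0
```

```bash
python3 -c "from h import *;rep()"
```

```text
t 13.7 press x,y mm [ 0.78 -0.96] tip z 70.31 rot [-1.7999e+02 -9.0000e-02 -1.6708e+02] Fx,Fy,Fz [ 0.58 -2.84 -2.57] M [-1.32 -0.45  0.03] w 0.0139
```

>>> servo_tool([
  {"xyz": [0,-0.03,0.3],"angular": [0,0,0],"claw": 0.8},
  {"xyz": [0,0,0.3],"angular": [0,0,0],"claw": 0.8},
  {"xyz": [0,0,0.2],"angular": [0,0,0],"claw": 0.8},
  {"xyz": [0,0,0],"angular": [0,0,0],"claw": 0.8},
])

```text
t: 14.1
eef_pos: [0.5382, 0.1029, 0.2012]
ee_rot: [3.141, -0.0, -2.916]
force: [0.8, -1.1, -2.5]
width: 0.0139
gripper_force: 35.0
```

```bash
python3 -c "from h import *;rep()"
```

```text
t 14.1 press x,y mm [ 1.29 -1.07] tip z 62.72 rot [ 1.7998e+02 -1.0000e-02 -1.6707e+02] Fx,Fy,Fz [ 0.53 -1.25 -2.5 ] M [-0.62 -0.48  0.02] w 0.0139
```

>>> servo_tool([
  {"xyz": [0,0,0.15],"angular": [0,0,0],"claw": 0.8},
  {"xyz": [0,0,0.15],"angular": [0,0,0],"claw": 0.8},
])

```text
t: 14.3
eef_pos: [0.5383, 0.1028, 0.1986]
ee_rot: [3.141, 0.0, -2.916]
force: [0.7, -0.7, -0.2]
width: 0.0143
gripper_force: 35.0
```

```bash
python3 -c "from h import *;rep()"
```

```text
t 14.3 press x,y mm [ 1.4  -1.11] tip z 60.09 rot [ 1.7999e+02  2.0000e-02 -1.6706e+02] Fx,Fy,Fz [ 0.49 -0.86 -0.16] M [-0.45 -0.29  0.02] w 0.0143
```

>>> servo_tool([
  {"xyz": [0,0,0.15],"angular": [0,0,0],"claw": 0.8},
  {"xyz": [0,0,0.15],"angular": [0,0,0],"claw": 0.8},
])

```text
t: 14.5
eef_pos: [0.5382, 0.1028, 0.1954]
ee_rot: [3.141, 0.0, -2.916]
force: [1.0, -0.6, -1.3]
width: 0.014
gripper_force: 35.0
```

```bash
python3 -c "from h import *;rep()"
```

```text
t 14.5 press x,y mm [ 1.32 -1.12] tip z 56.94 rot [ 1.7999e+02  1.0000e-02 -1.6706e+02] Fx,Fy,Fz [ 0.88 -0.78 -1.33] M [-0.26 -0.24 -0.08] w 0.014
```

>>> servo_tool([
  {"xyz": [0,0.02,0.15],"angular": [0,0,0],"claw": 0.8},
  {"xyz": [0,0.02,0.15],"angular": [0,0,0],"claw": 0.8},
])

```text
t: 14.7
eef_pos: [0.5382, 0.103, 0.1925]
ee_rot: [-3.141, -0.0, -2.916]
force: [0.5, -1.7, 0.2]
width: 0.0137
gripper_force: 35.0
```

```bash
python3 -c "from h import *;rep()"
```

```text
t 14.7 press x,y mm [ 1.31 -0.98] tip z 53.99 rot [-179.98   -0.   -167.06] Fx,Fy,Fz [ 0.11 -1.82  0.2 ] M [-1.02 -0.42 -0.02] w 0.0137
```

>>> servo_tool([
  {"xyz": [0,0,0.1],"angular": [0,0,0],"claw": 0.8},
  {"xyz": [0,0,0.1],"angular": [0,0,0],"claw": 0.8},
])

```text
t: 14.9
eef_pos: [0.5382, 0.1029, 0.1906]
ee_rot: [-3.141, 0.0, -2.916]
force: [-0.1, -1.6, 1.8]
width: 0.0136
gripper_force: 35.0
```

```bash
python3 -c "from h import *;rep()"
```

```text
t 14.9 press x,y mm [ 1.36 -1.  ] tip z 52.15 rot [-1.7998e+02  1.0000e-02 -1.6706e+02] Fx,Fy,Fz [-0.47 -1.49  1.85] M [-0.99 -0.17 -0.  ] w 0.0136
```

>>> servo_tool([
  {"xyz": [0,0,0.1],"angular": [0,0,0],"claw": 0.8},
  {"xyz": [0,0,0.1],"angular": [0,0,0],"claw": 0.8},
])

```text
t: 15.1
eef_pos: [0.5385, 0.103, 0.1891]
ee_rot: [-3.141, 0.001, -2.916]
force: [-0.8, -3.3, 5.8]
width: 0.0137
gripper_force: 35.0
```

```bash
python3 -c "from h import *;rep()"
```

```text
t 15.1 press x,y mm [ 1.6  -0.99] tip z 50.61 rot [-1.7999e+02  5.0000e-02 -1.6706e+02] Fx,Fy,Fz [-1.53 -2.99  5.77] M [-1.19  0.01 -0.07] w 0.0137
```

>>> servo_tool([
  {"xyz": [0,0,0.1],"angular": [0,0,0],"claw": 0.8},
  {"xyz": [0,0,0.1],"angular": [0,0,0],"claw": 0.8},
])

```text
t: 15.3
eef_pos: [0.5387, 0.1031, 0.1874]
ee_rot: [-3.141, 0.001, -2.916]
force: [-1.3, -2.4, 6.1]
width: 0.014
gripper_force: 35.0
```

```bash
python3 -c "from h import *;rep()"
```

```text
t 15.3 press x,y mm [ 1.86 -0.98] tip z 48.88 rot [-1.7999e+02  8.0000e-02 -1.6705e+02] Fx,Fy,Fz [-1.8  -2.08  6.13] M [-1.16 -0.02 -0.1 ] w 0.014
```

>>> servo_tool([
  {"xyz": [0,0,0.05],"angular": [0,0,0],"claw": 0.8},
  {"xyz": [0,0,0],"angular": [0,0,0],"claw": 0.8},
  {"xyz": [0,0,0],"angular": [0,0,0],"claw": 0.8},
  {"xyz": [0,0,0],"angular": [0,0,0],"claw": 0.8},
])

```text
t: 15.7
eef_pos: [0.5388, 0.1031, 0.1869]
ee_rot: [-3.141, 0.002, -2.916]
force: [0.6, -3.2, 5.3]
width: 0.0137
gripper_force: 35.0
```

Run:
```python
from h import *
rep()
f=grab('side','side8.png')
cv2.imwrite('pics/crop8.png',cv2.resize(f['color'][140:250,255:375],(654,600),interpolation=cv2.INTER_CUBIC))
```

```text
t 15.7 press x,y mm [ 1.92 -1.  ] tip z 48.39 rot [-1.7999e+02  9.0000e-02 -1.6705e+02] Fx,Fy,Fz [-0.16 -3.21  5.26] M [-1.19 -0.18 -0.03] w 0.0137
```

View pics/crop8.png

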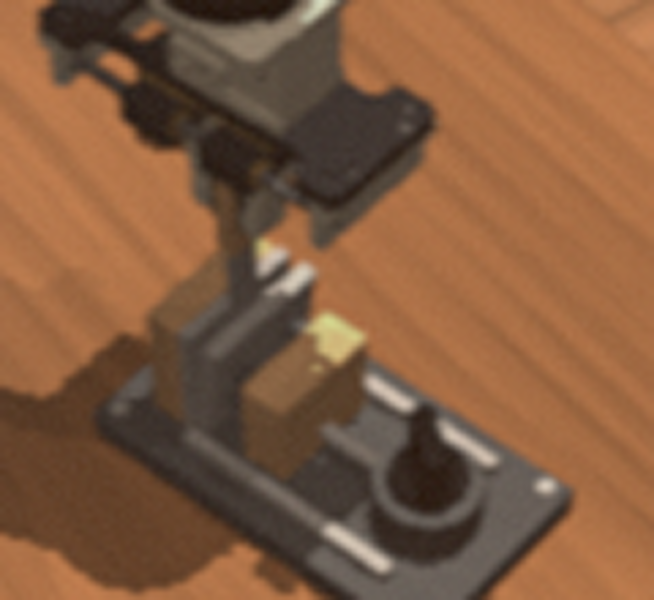

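The blade sits in the gap at crop (240,300), between both plates. It is held by its handle and shows a steady vertical drag, at about 51 mm depth and well above the base. The knob is still turned. I'm handing in.

```bash
python3 -c "from station import order;print(order.job_done())"
```

```text
the job is handed in; nothing more can be done
None
```

I turned the knob clockwise to its stop, and the blade is now held by its handle in the gap, about 51 mm below the top edge and well clear of the base, with about 5 N of vertical drag; the job is handed in but no verdict came back.

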